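# Line up the microscope objectives by length

### The job

Stand the four loose microscope objectives upright on the four round white marks of the black rail, one centred on each mark, in order of length: the longest on the mark next to the upright steel post, then ever shorter, so that the shortest is at the end with the flat screw head. They are fragile optics: set each one down gently instead of dropping it, and never tip one over.

Things in the scene. Friction and masses are not known exactly. Their poses are not given: they have to be found in the camera images.
- lens_88_mid (a point): centre (half-way up, on the axis) of the longest of four loose microscope objectives, standing upright on its wide end: bright aluminium barrel 88 mm tall, 40 mm in diameter from its foot up to 69 mm, then tapering to a 25 mm nose with dark glass on top; its own z axis points up; about 240 g (varies)
- lens_74_mid (a point): centre (half-way up, on the axis) of the second longest of four loose microscope objectives, standing upright on its wide end: bright aluminium barrel 74 mm tall, 36 mm in diameter from its foot up to 58 mm, then tapering to a 22 mm nose with dark glass on top; its own z axis points up; about 190 g (varies)
- lens_60_mid (a point): centre (half-way up, on the axis) of the second shortest of four loose microscope objectives, standing upright on its wide end: bright aluminium barrel 60 mm tall, 32 mm in diameter from its foot up to 47 mm, then tapering to a 20 mm nose with dark glass on top; its own z axis points up; about 140 g (varies)
- lens_46_mid (a point): centre (half-way up, on the axis) of the shortest of four loose microscope objectives, standing upright on its wide end: bright aluminium barrel 46 mm tall, 28 mm in diameter from its foot up to 36 mm, then tapering to a 17 mm nose with dark glass on top; its own z axis points up; about 100 g (varies)
- mark_0: round white mark with a thin grey ring in it, 48 mm in diameter, flat on the black rail, one of four in a straight row at 80 mm spacing (mark_0 and mark_3 are the end ones; this is number 0 along the row); origin at its centre on the rail's top face, 6 mm above the table. The rail is a flat black bar, 440 x 70 x 6 mm, lying roughly left-right and fixed; z is up
- mark_1: round white mark with a thin grey ring in it, 48 mm in diameter, flat on the black rail, one of four in a straight row at 80 mm spacing (mark_0 and mark_3 are the end ones; this is number 1 along the row); origin at its centre on the rail's top face, 6 mm above the table. The rail is a flat black bar, 440 x 70 x 6 mm, lying roughly left-right and fixed; z is up
- mark_2: round white mark with a thin grey ring in it, 48 mm in diameter, flat on the black rail, one of four in a straight row at 80 mm spacing (mark_0 and mark_3 are the end ones; this is number 2 along the row); origin at its centre on the rail's top face, 6 mm above the table. The rail is a flat black bar, 440 x 70 x 6 mm, lying roughly left-right and fixed; z is up
- mark_3: round white mark with a thin grey ring in it, 48 mm in diameter, flat on the black rail, one of four in a straight row at 80 mm spacing (mark_0 and mark_3 are the end ones; this is number 3 along the row); origin at its centre on the rail's top face, 6 mm above the table. The rail is a flat black bar, 440 x 70 x 6 mm, lying roughly left-right and fixed; z is up
- end_post: fixed upright steel post with a square head, 44 mm tall, head 24 x 24 mm, standing on one end of the rail 70 mm beyond an end mark (next to mark_0 or to mark_3: it varies). The other end of the rail has only a flat round slotted steel screw head, 24 mm wide, 5 mm high. Origin at the centre of the post's foot, 6 mm above the table

How it is judged:
By the outcome, as a careful person would: the job done as asked, in the order asked, and still so for the second after the job is handed in, with the robot touching nothing.
It also fails if it takes over 112 s, if anything falls off the work surface, if the arm or the gripper's body presses on something with over 40 N, if the wrist force passes 120 N, or if a joint passes its speed limit or range.

### The arm

A 7-joint arm with a two-finger parallel gripper is mounted at the origin on the work surface. World frame = base frame: x ahead of the robot, y to its left, z up, the work surface at z = 0. Lengths are in m, angles in rad, forces in N, time in s.
With the tool pointing down it reaches from about 0.425 to 0.925 m from the base axis. Payload 6.8 kg.
Tool frame: the origin (TCP) lies at the very end of the fingers, on their centre line; the grasp point (between the pads) lies 19 mm behind it (bot.grasp_offset is the distance from the TCP to the grasp point, in m); z points along the fingers, y is the direction in which the jaws open and shut (so a half turn about z gives the same grasp; the last joint's range is limited). The gripper opens to 85 mm and grips with 20 to 120 N. Pads are 22 mm wide; open, the fingers measure 114 mm over their backs; the gripper's body (76 mm by 85 mm) begins 54 mm behind the grasp point. The pads swing forward as they close: fully open they stand 13 mm farther back than shut.
Start: joints at [1.177, 0.477, 0.022, 1.555, -0.011, 1.109, -0.083], TCP at [0.19, -0.648, 0.231] pointing down, gripper open.
Joint ranges: [-2.96, 2.96], [-0.34, 2.1], [-1.41, 1.46], [0.24, 2.44], [-1.37, 4.51], [0.17, 1.92], [-2.96, 2.96]. Speed limits (rad/s): [2.39, 2.39, 3.14, 3.14, 3.14, 3.14, 3.14].

### API

Orientations are given as a unit quaternion [w, x, y, z].
In Python, from station import monitor, cams, bot, finder gives the robot as it stands.
- The arm moves only by the tool jog_arm, never from a script. Its argument "plan" is a list of rows, each an object of numbers: "x", "y", "z": the shift along the tool's x, y, z as a fraction of full scale; "wx", "wy", "wz": the turn, a rotation vector about the tool's x, y, z as a fraction of full scale. A call has 1 to 12 rows; each row is the pose to reach, as a shift and turn from the pose measured when the call began, along the tool's axes at that moment, turning the shorter way round; what a row does not reach only later rows make up. Full scale, the value 1, is 20 cm for a shift and 180 degrees for a turn. A row lasts 1/12 s, in which the tool goes at most 41.7 mm and 7.16 degrees, less where a joint would pass 70% of its speed; a pose out of reach is approached as far as the arm can. A call with a number of a shift or a turn outside -1 to 1 is refused whole. A call with a gripper value outside its range is refused whole. "hand" is the opening, from -1 (shut) to 1 (fully open), set as the call begins (left out, the last holds). The fingers move at their own pace and stop on an object; "grip_force" is the grip in N (left out, the last holds). Time passes only in rows, so rows that repeat a pose let the fingers close. It gives the time, the measured TCP pose, the force and the opening at its end, in the units of the state.
- monitor.get_obs(): the state, without advancing time (a new reading comes with each control period).
- cams.read_camera(name): name is "side" or "top" or "wrist"; returns the picture (420x560x3 uint8, red, green, blue); there is no depth.
- cams.get_calibration(name): a dict with "fx", "fy", "cx", "cy" (pixels), "distortion" ([k1, k2, p1, p2, k3] as OpenCV has them; the pictures are not rectified), "extrinsics" (4x4, takes a point from world to camera coordinates). Camera axes: x right, y down, z forward; pixel columns grow to the right and rows downward; lengths in m; the calibration is good to about 2 mm. A picture is of the moment at which its call begins: read the wrist's pose just before it. get_calibration takes no time and is no camera call; for the wrist camera it gives the pose at the moment of the call.
- bot.hand_in(): hands the job in, once; it reports no verdict.
Trained networks look in the newest picture that a camera, given by its name, has taken for a name from the list of things; names that differ only in an ending like _2 or _b are one class to them, and where a whole thing is asked for, a point or a joint stands for the part that bears it (a point fixed in the world has none). Each returns a list of dicts, best first, with "confidence" (0 to 1); they miss things now and then, are a little off and sometimes report something else, mostly with a low value. They report only what shows in the picture. A call takes as long as a camera call.
- finder.find_in(camera, target): "bbox" ([left, top, width, height] in pixels, round what is visible of it).
- finder.place_of(camera, target): "location" ([column, row] in pixels: a listed point, or the origin of a listed thing).
The state is a dict: "t": time; "q": joint angles; "joint_vel": joint speeds; "joint_torque": joint torques, N m; "eef_pos": TCP position; "tool_rot": TCP orientation; "contact_force": force on the tool from outside, world axes, zero at the start; "torque": the same for the moment, N m; "gripper_width": opening from 0.0 (shut) to 1.0 (fully open).
Only numpy, scipy, OpenCV 4.12 (cv2) and the standard library are available. Lean on these libraries where they do the work, as an engineer would, in place of code of your own. Each camera call takes 0.05 s, during which the arm holds its last target. There are 200 camera calls.

## Working session

There is one attempt and no reset: what is moved stays moved. The work goes in short steps, Python scripts to look and compute and a tool call to move; the robot and the scene stay as the last step left them, time stands still between calls to the robot, and variables do not carry over. Pictures are saved under pics/ and viewed, about 12 in all and at most 16, crops included, and the job is handed in when it is done.

Besides the shell and the picture viewer there is one more tool, called after "Emit:" as a command line: name --argument value ..., lists and objects as JSON in quotes. jog_arm: Moves the arm, as the interface text tells. Shift numbers are shares of 20 cm and turn numbers shares of 180 degrees, none past 1 either way. Its arguments: {"type":"object","properties":{"plan":{"type":"array","items":{"type":"object","properties":{"x":{"type":"number","minimum":-1,"maximum":1},"y":{"type":"number","minimum":-1,"maximum":1},"z":{"type":"number","minimum":-1,"maximum":1},"wx":{"type":"number","minimum":-1,"maximum":1},"wy":{"type":"number","minimum":-1,"maximum":1},"wz":{"type":"number","minimum":-1,"maximum":1}}}},"hand":{"type":"number"},"grip_force":{"type":"number"}},"required":["plan"]}

```bash
ls; mkdir -p pics
cat > h.py <<'E'
import numpy as np, cv2
from station import monitor, cams, bot, finder
def snap(n,f=None):
    im=cams.read_camera(n)
    if f: cv2.imwrite('pics/'+f,im[:,:,::-1])
    return im
def ray(n,uv,z):
    c=cams.get_calibration(n);K=np.array([[c['fx'],0,c['cx']],[0,c['fy'],c['cy']],[0,0,1.]])
    p=cv2.undistortPoints(np.array([[uv]],float),K,np.array(c['distortion'],float))[0,0]
    E=np.array(c['extrinsics']);R=E[:3,:3];o=-R.T@E[:3,3];d=R.T@np.array([p[0],p[1],1])
    return o+d*(z-o[2])/d[2]
def proj(n,X):
    c=cams.get_calibration(n);K=np.array([[c['fx'],0,c['cx']],[0,c['fy'],c['cy']],[0,0,1.]])
    E=np.array(c['extrinsics'])
    return cv2.projectPoints(np.array(X,float).reshape(-1,3),cv2.Rodrigues(E[:3,:3])[0],E[:3,3],K,np.array(c['distortion'],float))[0][:,0]
Z={'lens_88_mid':.044,'lens_74_mid':.037,'lens_60_mid':.030,'lens_46_mid':.023,'mark_0':.006,'mark_1':.006,'mark_2':.006,'mark_3':.006,'end_post':.006}
E
python3 - <<'E'
from h import *
o=monitor.get_obs();print(o['t'],o['eef_pos'],o['tool_rot'],o['gripper_width'])
ims=[]
for n in ['top','side','wrist']:
    ims.append(snap(n,n+'0.png'))
    E=np.array(cams.get_calibration(n)['extrinsics']);print(n,(-E[:3,:3].T@E[:3,3]).round(3))
    for k in (Z if n!='wrist' else []):
        for d in finder.place_of(n,k)[:5]:
            print(n,k,round(d['confidence'],2),np.round(d['location']),ray(n,d['location'],Z[k]).round(4))
E
```

```text
pics
0.0 [ 0.19006681 -0.64706958  0.23032831] [-8.84614678e-04  9.89809944e-01  1.42391876e-01 -2.13741029e-04] 0.9975022786957508
top [0.438 0.023 0.766]
top lens_88_mid 0.81 [430. 259.] [ 0.4473 -0.2699  0.044 ]
top lens_88_mid 0.15 [205. 156.] [0.6471 0.1591 0.044 ]
top lens_74_mid 0.83 [131. 249.] [0.4692 0.2913 0.037 ]
top lens_46_mid 0.7 [340. 253.] [ 0.4602 -0.1026  0.023 ]
top lens_46_mid 0.65 [130. 250.] [0.4668 0.2991 0.023 ]
top mark_0 0.73 [360. 186.] [ 0.5956 -0.1493  0.006 ]
top mark_0 0.58 [282. 172.] [0.6246 0.01   0.006 ]
top mark_0 0.57 [245. 162.] [0.646  0.0853 0.006 ]
top mark_1 0.73 [360. 186.] [ 0.5956 -0.1493  0.006 ]
top mark_1 0.58 [282. 172.] [0.6246 0.01   0.006 ]
top mark_1 0.57 [245. 162.] [0.646  0.0853 0.006 ]
top mark_2 0.73 [360. 186.] [ 0.5956 -0.1493  0.006 ]
top mark_2 0.58 [282. 172.] [0.6246 0.01   0.006 ]
top mark_2 0.57 [245. 162.] [0.646  0.0853 0.006 ]
top mark_3 0.73 [360. 186.] [ 0.5956 -0.1493  0.006 ]
top mark_3 0.58 [282. 172.] [0.6246 0.01   0.006 ]
top mark_3 0.57 [245. 162.] [0.646  0.0853 0.006 ]
top end_post 0.57 [206. 156.] [0.65
[... 663 characters left out ...]
236.] [0.6395 0.0956 0.006 ]
side mark_2 0.74 [182. 338.] [0.483  0.2786 0.006 ]
side mark_2 0.73 [294. 206.] [ 0.6136 -0.0773  0.006 ]
side mark_2 0.73 [260. 220.] [0.6229 0.0057 0.006 ]
side mark_2 0.65 [325. 198.] [ 0.5869 -0.142   0.006 ]
side mark_2 0.56 [218. 236.] [0.6395 0.0956 0.006 ]
side mark_3 0.74 [182. 338.] [0.483  0.2786 0.006 ]
side mark_3 0.73 [294. 206.] [ 0.6136 -0.0773  0.006 ]
side mark_3 0.73 [260. 220.] [0.6229 0.0057 0.006 ]
side mark_3 0.65 [325. 198.] [ 0.5869 -0.142   0.006 ]
side mark_3 0.56 [218. 236.] [0.6395 0.0956 0.006 ]
side end_post 0.66 [185. 245.] [0.6597 0.1531 0.006 ]
side end_post 0.28 [294. 209.] [ 0.603  -0.0689  0.006 ]
wrist [ 0.257 -0.628  0.375]
```

View pics/top0.png

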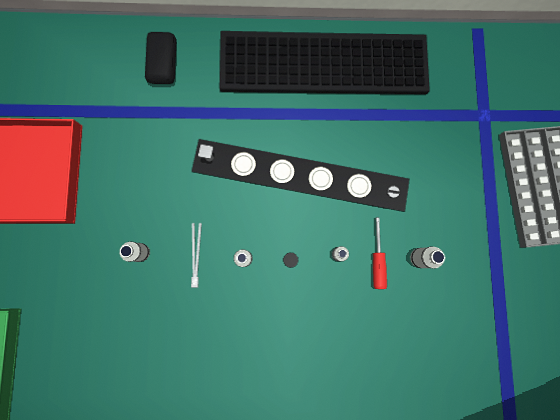

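View pics/side0.png

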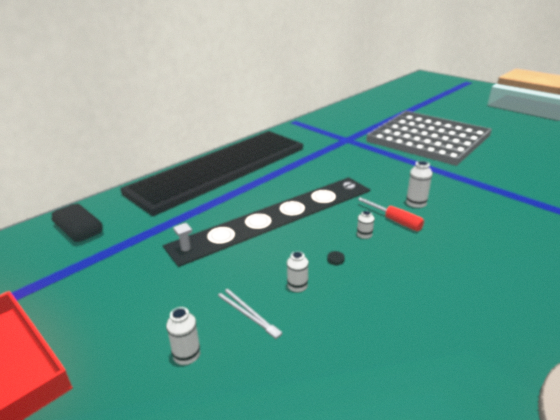

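The top view shows the post at the left end of the rail (205,152), the screw head at the right (394,191) and the marks between them at (243,163), (282,171), (320,178) and (359,185). The lenses are at (131,250), (242,258), (341,254) and (430,258). By size, left to right, they should be 74, 60, 46 and 88. Next I'll refine these positions with blob centroids and by matching the two cameras.

```bash
cat > m.py <<'E'
from h import *
def blob(im,c,r,fn):
    c=np.round(c).astype(int);y0=max(c[1]-r,0);x0=max(c[0]-r,0)
    s=im[y0:c[1]+r+1,x0:c[0]+r+1]
    m=fn(s).astype(np.uint8);n,l,st,ce=cv2.connectedComponentsWithStats(m)
    i=1+np.argmax(st[1:,4]);return ce[i]+[x0,y0],st[i,4]
E
python3 - <<'E'
from m import *
T=cv2.imread('pics/top0.png');S=cv2.imread('pics/side0.png')
white=lambda s:s.min(2)>200
M={}
for n,im,cs in [('top',T,[(243,163),(282,171),(320,178),(359,185)]),('side',S,[(221,235),(258,221),(292,208),(324,197)])]:
    P=[]
    for c in cs:
        uv,a=blob(im,c,18,white);P.append(ray(n,uv,.006));print(n,uv.round(1),a,P[-1].round(4))
    P=np.array(P);print(np.linalg.norm(np.diff(P,axis=0),axis=1).round(4));M[n]=P
A=(M['top']+M['side'])/2;c=A.mean(0);u=np.linalg.svd(A-c)[2][0];u*=np.sign(u@(A[3]-A[0]));print('dir',u,np.degrees(np.arctan2(u[1],u[0])))
print(np.array([c+u*.08*(i-1.5) for i in range(4)]).round(4))
dark=lambda s:s.max(2)<75
for h,t,s in [(.074,(126,252),(179,314)),(.060,(241,258),(297,257)),(.046,(342,253),(367,213)),(.088,(438,257),(423,164))]:
    for n,im,c in [('top',T,t),('side',S,s)]:
        uv,a=blob(im,c,7,dark);print(h,n,uv.round(1),a,ray(n,uv,h).round(4))
w=cv2.hconcat([cv2.resize(cv2.imread('pics/wrist0.png'),(400,300)),cv2.resize(T[230:280,100:460],(400,56*1)) if 0 else cv2.resize(S[150:330,280:440],(267,300))]);cv2.imwrite('pics/a.png',w)
E
```

```text
top [242.9 163.6] 371 [0.6419 0.0892 0.006 ]
top [281.8 171. ] 391 [0.6269 0.0102 0.006 ]
top [320.5 178.2] 382 [ 0.6122 -0.0686  0.006 ]
top [358.8 185.4] 377 [ 0.5973 -0.1469  0.006 ]
[0.0804 0.0802 0.0797]
side [220.7 234.6] 335 [0.6397 0.0889 0.006 ]
side [257.7 220.6] 291 [0.625  0.0103 0.006 ]
side [291.8 207.8] 259 [ 0.6101 -0.0684  0.006 ]
side [323.1 195.8] 227 [ 0.5958 -0.1475  0.006 ]
[0.08   0.0801 0.0804]
dir [-1.84137956e-01 -9.82900409e-01 -3.46135746e-17] -100.61087752328814
[[ 0.6407  0.0889  0.006 ]
 [ 0.626   0.0102  0.006 ]
 [ 0.6112 -0.0684  0.006 ]
 [ 0.5965 -0.147   0.006 ]]
0.074 top [125.5 250.8] 76 [0.4644 0.2873 0.074 ]
0.074 side [181. 313.] 3 [0.4601 0.2848 0.074 ]Traceback (most recent call last):
  File "<stdin>", line 15, in <module>
  File "m.py", line 6, in blob
    i=1+np.argmax(st[1:,4]);return ce[i]+[x0,y0],st[i,4]
        ~~~~~~~~~^^^^^^^^^^
    return _wrapfunc(a, 'argmax', axis=axis, out=out, **kwds)
    return bound(*args, **kwds)
ValueError: attempt to get argmax of an empty sequence
```

Run:
```python
from m import *
T=cv2.imread('pics/top0.png');S=cv2.imread('pics/side0.png')
for h,t in [(.074,(126,252)),(.060,(242,258)),(.046,(342,253)),(.088,(438,257))]:
  for th in (90,110,130):
    # glass: dark pixels close to centre, not reddish/green
    try:
        uv,a=blob(T,t,6,lambda s:(s.max(2)<th));print(h,th,uv.round(1),a,ray('top',uv,h).round(4))
    except Exception: print(h,'none')
cr=lambda im,c,r=22:cv2.resize(im[c[1]-r:c[1]+r,c[0]-r:c[0]+r],(200,200),interpolation=cv2.INTER_NEAREST)
a=cv2.hconcat([cr(T,c) for c in [(131,250),(242,258),(341,254),(430,258)]])
b=cv2.hconcat([cr(S,c,32) for c in [(182,335),(297,272),(366,222),(419,184)]])
cv2.imwrite('pics/a.png',cv2.vconcat([a,b]))
```

```text
0.074 90 [125.6 250.7] 78 [0.4646 0.2872 0.074 ]
0.074 110 [125.7 250.8] 80 [0.4644 0.2871 0.074 ]
0.074 130 [125.7 250.7] 84 [0.4645 0.287  0.074 ]
0.06 90 [241.5 254. ] 2 [0.4578 0.0851 0.06  ]
0.06 110 [241.2 257.6] 44 [0.4513 0.0856 0.06  ]
0.06 130 [241.3 257.5] 49 [0.4515 0.0854 0.06  ]
0.046 90 [336.5 247. ] 2 [ 0.4704 -0.0918  0.046 ]
0.046 110 [342.1 253. ] 33 [ 0.459  -0.1021  0.046 ]
0.046 130 [342.1 253.1] 38 [ 0.4589 -0.102   0.046 ]
0.088 90 [437.9 256.6] 88 [ 0.4508 -0.2662  0.088 ]
0.088 110 [437.8 256.7] 90 [ 0.4506 -0.2661  0.088 ]
0.088 130 [437.9 256.6] 98 [ 0.4508 -0.2662  0.088 ]
```

View pics/a.png

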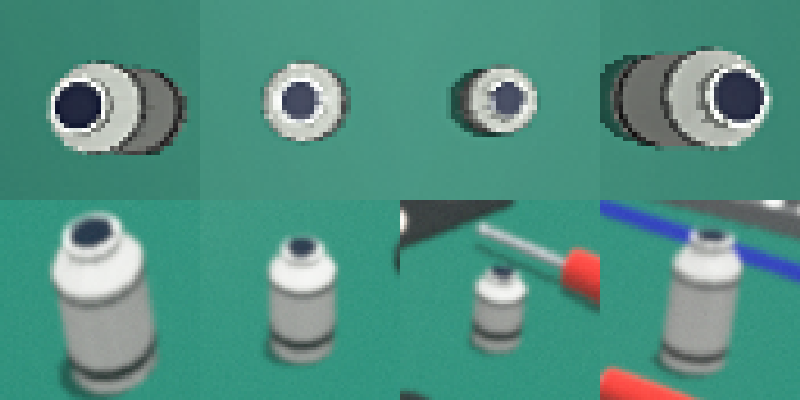

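View pics/wrist0.png

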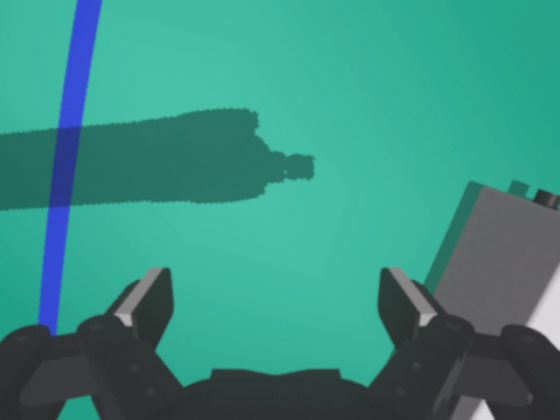

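Clear views: from the top the glass centres give 88 at (.451,-.266), 46 at (.459,-.102), 60 at (.4515,.0855) and 74 at (.4645,.287). The wrist view shows only bench and shadow. I'll start with the 88.

```bash
cat > g.py <<'E'
import sys
from m import *
from scipy.spatial.transform import Rotation as Ro
YAW=np.radians(-10.6)
def plan(p,yaw=YAW):
    o=monitor.get_obs();q=np.array(o['tool_rot']);R=Ro.from_quat(q[[1,2,3,0]])
    y=np.array([np.cos(yaw),np.sin(yaw),0]);z=np.array([0,0,-1.]);Rt=Ro.from_matrix(np.c_[np.cross(y,z),y,z])
    s=R.inv().apply(np.array(p)-o['eef_pos'])/.2;w=(R.inv()*Rt).as_rotvec()/np.pi
    print('t',round(o['t'],2),'tcp',np.round(o['eef_pos'],4),'F',np.round(o['contact_force'],1),'w',round(o['gripper_width'],3));print('xyz',s.round(3),'w',w.round(4))
if __name__=='__main__': plan([float(a) for a in sys.argv[1:4]])
E
python3 g.py .451 -.266 .20; python3 -c "
from h import *
print(bot.grasp_offset)"
```

```text
t 1.05 tcp [ 0.1903 -0.6476  0.2313] F [ 0.3 -0.3 -0.5] w 1.003
xyz [ 1.788 -1.463  0.157] w [ 0.      0.     -0.3501]
0.0187
```

Emit:
jog_arm --plan '[{"x": 0.9, "y": -0.73, "z": 0.08, "wz": -0.175}, {"x": 0.9, "y": -0.73, "z": 0.08, "wz": -0.175}, {"x": 0.9, "y": -0.73, "z": 0.08, "wz": -0.175}, {"x": 0.9, "y": -0.73, "z": 0.08, "wz": -0.175}, {"x": 0.9, "y": -0.73, "z": 0.08, "wz": -0.175}, {"x": 0.9, "y": -0.73, "z": 0.08, "wz": -0.175}, {"x": 0.9, "y": -0.73, "z": 0.08, "wz": -0.175}, {"x": 0.9, "y": -0.73, "z": 0.08, "wz": -0.175}]' --hand 1

```text
invalid input at $.plan[0]: expected keys x, y, z, wx, wy, wz
```

```bash
python3 g.py .451 -.266 .20
```

```text
t 1.05 tcp [ 0.1903 -0.6476  0.2313] F [ 0.3 -0.3 -0.5] w 1.003
xyz [ 1.788 -1.463  0.157] w [ 0.      0.     -0.3501]
```

Emit:
jog_arm --plan '[{"x": 0.9, "y": -0.73, "z": 0.08, "wx": 0, "wy": 0, "wz": -0.175}, {"x": 0.9, "y": -0.73, "z": 0.08, "wx": 0, "wy": 0, "wz": -0.175}, {"x": 0.9, "y": -0.73, "z": 0.08, "wx": 0, "wy": 0, "wz": -0.175}, {"x": 0.9, "y": -0.73, "z": 0.08, "wx": 0, "wy": 0, "wz": -0.175}, {"x": 0.9, "y": -0.73, "z": 0.08, "wx": 0, "wy": 0, "wz": -0.175}, {"x": 0.9, "y": -0.73, "z": 0.08, "wx": 0, "wy": 0, "wz": -0.175}, {"x": 0.9, "y": -0.73, "z": 0.08, "wx": 0, "wy": 0, "wz": -0.175}, {"x": 0.9, "y": -0.73, "z": 0.08, "wx": 0, "wy": 0, "wz": -0.175}]' --hand 1

```text
t: 1.72
eef_pos: [0.323, -0.4556, 0.2156]
tool_rot: [0.0, 0.913, 0.407, 0.0]
contact_force: [-0.9, -0.1, -0.7]
gripper_width: 0.999
```

```bash
python3 g.py .451 -.266 .20
```

```text
t 1.72 tcp [ 0.323  -0.4556  0.2156] F [-0.9 -0.1 -0.7] w 0.999
xyz [ 1.133 -0.158  0.078] w [ 1.000e-04 -0.000e+00 -1.741e-01]
```

Emit:
jog_arm --plan '[{"x": 0.85, "y": -0.16, "z": 0.08, "wx": 0, "wy": 0, "wz": -0.174}, {"x": 0.85, "y": -0.16, "z": 0.08, "wx": 0, "wy": 0, "wz": -0.174}, {"x": 0.85, "y": -0.16, "z": 0.08, "wx": 0, "wy": 0, "wz": -0.174}, {"x": 0.85, "y": -0.16, "z": 0.08, "wx": 0, "wy": 0, "wz": -0.174}, {"x": 0.85, "y": -0.16, "z": 0.08, "wx": 0, "wy": 0, "wz": -0.174}, {"x": 0.85, "y": -0.16, "z": 0.08, "wx": 0, "wy": 0, "wz": -0.174}, {"x": 0.85, "y": -0.16, "z": 0.08, "wx": 0, "wy": 0, "wz": -0.174}, {"x": 0.85, "y": -0.16, "z": 0.08, "wx": 0, "wy": 0, "wz": -0.174}]'

```text
t: 2.38
eef_pos: [0.4117, -0.3103, 0.1997]
tool_rot: [0.0, 0.771, 0.637, -0.0]
contact_force: [-0.3, -0.6, 0.2]
gripper_width: 1.002
```

```bash
python3 - <<'E'
from m import *
im=snap('wrist','w1.png')
for d in finder.place_of('wrist','lens_88_mid')[:3]: print(d,ray('wrist',d['location'],.044))
print(proj('wrist',[[.451,-.266,.088],[.451,-.266,0]]))
E
python3 g.py .451 -.266 .20
```

```text
{'location': [311.3, 136.4], 'confidence': 0.71} [ 0.45102516 -0.26681716  0.044     ]
[[317.21199612 139.45857138]
 [306.5519498  132.43458341]]
t 2.48 tcp [ 0.4117 -0.31    0.1996] F [ 0.5 -0.4  0.2] w 0.998
xyz [ 0.253  0.151 -0.002] w [ 0.0001  0.0003 -0.0016]
```

View pics/w1.png

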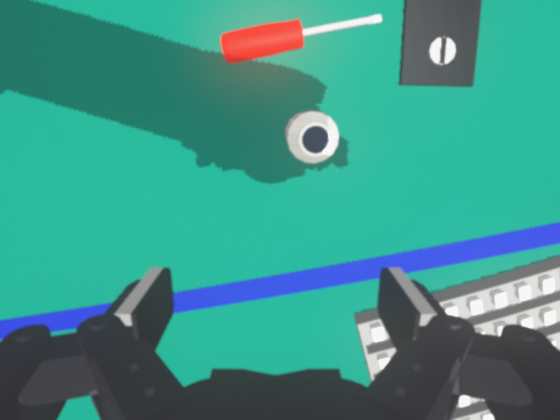

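Glass is at (316,139), matching the prediction for (.451,-.2665). Descending.

Emit:
jog_arm --plan '[{"x": 0.25, "y": 0.15, "z": 0, "wx": 0, "wy": 0, "wz": -0.0016}, {"x": 0.25, "y": 0.15, "z": 0, "wx": 0, "wy": 0, "wz": -0.0016}, {"x": 0.25, "y": 0.15, "z": 0, "wx": 0, "wy": 0, "wz": -0.0016}, {"x": 0.25, "y": 0.15, "z": 0.16, "wx": 0, "wy": 0, "wz": -0.0016}, {"x": 0.25, "y": 0.15, "z": 0.32, "wx": 0, "wy": 0, "wz": -0.0016}, {"x": 0.25, "y": 0.15, "z": 0.48, "wx": 0, "wy": 0, "wz": -0.0016}, {"x": 0.25, "y": 0.15, "z": 0.64, "wx": 0, "wy": 0, "wz": -0.0016}, {"x": 0.25, "y": 0.15, "z": 0.76, "wx": 0, "wy": 0, "wz": -0.0016}, {"x": 0.25, "y": 0.15, "z": 0.83, "wx": 0, "wy": 0, "wz": -0.0016}, {"x": 0.25, "y": 0.15, "z": 0.87, "wx": 0, "wy": 0, "wz": -0.0016}, {"x": 0.25, "y": 0.15, "z": 0.87, "wx": 0, "wy": 0, "wz": -0.0016}, {"x": 0.25, "y": 0.15, "z": 0.87, "wx": 0, "wy": 0, "wz": -0.0016}]'

```text
t: 3.48
eef_pos: [0.4504, -0.2677, 0.0258]
tool_rot: [0.001, 0.77, 0.638, -0.0]
contact_force: [-0.1, 0.5, 0.1]
gripper_width: 0.997
```

```bash
python3 g.py .451 -.2665 .026
```

```text
t 3.48 tcp [ 0.4504 -0.2677  0.0258] F [-0.1  0.5  0.1] w 0.997
xyz [ 0.007  0.002 -0.001] w [ 0.0001  0.0004 -0.0005]
```

Emit:
jog_arm --plan '[{"x": 0.006, "y": 0.002, "z": 0, "wx": 0, "wy": 0, "wz": 0}, {"x": 0.006, "y": 0.002, "z": 0, "wx": 0, "wy": 0, "wz": 0}, {"x": 0.006, "y": 0.002, "z": 0, "wx": 0, "wy": 0, "wz": 0}, {"x": 0.006, "y": 0.002, "z": 0, "wx": 0, "wy": 0, "wz": 0}, {"x": 0.006, "y": 0.002, "z": 0, "wx": 0, "wy": 0, "wz": 0}, {"x": 0.006, "y": 0.002, "z": 0, "wx": 0, "wy": 0, "wz": 0}, {"x": 0.006, "y": 0.002, "z": 0, "wx": 0, "wy": 0, "wz": 0}, {"x": 0.006, "y": 0.002, "z": 0, "wx": 0, "wy": 0, "wz": 0}, {"x": 0.006, "y": 0.002, "z": 0, "wx": 0, "wy": 0, "wz": 0}, {"x": 0.006, "y": 0.002, "z": 0, "wx": 0, "wy": 0, "wz": 0}, {"x": 0.006, "y": 0.002, "z": 0, "wx": 0, "wy": 0, "wz": 0}, {"x": 0.006, "y": 0.002, "z": 0, "wx": 0, "wy": 0, "wz": 0}]' --hand -1 --grip_force 35

```text
t: 4.48
eef_pos: [0.4511, -0.2669, 0.0268]
tool_rot: [0.001, 0.77, 0.638, -0.001]
contact_force: [-1.9, 0.6, 7.8]
gripper_width: 0.46
```

Emit:
jog_arm --plan '[{"x": 0, "y": 0, "z": -0.08, "wx": 0, "wy": 0, "wz": 0}, {"x": 0, "y": 0, "z": -0.18, "wx": 0, "wy": 0, "wz": 0}, {"x": 0, "y": 0, "z": -0.3, "wx": 0, "wy": 0, "wz": 0}, {"x": 0, "y": 0, "z": -0.42, "wx": 0, "wy": 0, "wz": 0}, {"x": 0, "y": 0, "z": -0.52, "wx": 0, "wy": 0, "wz": 0}, {"x": 0, "y": 0, "z": -0.55, "wx": 0, "wy": 0, "wz": 0}, {"x": 0, "y": 0, "z": -0.55, "wx": 0, "wy": 0, "wz": 0}]'

```text
t: 5.07
eef_pos: [0.4519, -0.2672, 0.1382]
tool_rot: [0.002, 0.77, 0.638, -0.0]
contact_force: [-0.3, 0.3, -3.1]
gripper_width: 0.456
```

```bash
python3 g.py .6407 .0889 .137
```

```text
t 5.07 tcp [ 0.4519 -0.2672  0.1382] F [-0.3  0.3 -3.1] w 0.456
xyz [1.925 0.597 0.002] w [ 0.0012  0.0011 -0.0006]
```

Emit:
jog_arm --plan '[{"x": 0.06, "y": 0.02, "z": 0, "wx": 0, "wy": 0, "wz": 0}, {"x": 0.17, "y": 0.05, "z": 0, "wx": 0, "wy": 0, "wz": 0}, {"x": 0.31, "y": 0.1, "z": 0, "wx": 0, "wy": 0, "wz": 0}, {"x": 0.47, "y": 0.15, "z": 0, "wx": 0, "wy": 0, "wz": 0}, {"x": 0.63, "y": 0.2, "z": 0, "wx": 0, "wy": 0, "wz": 0}, {"x": 0.78, "y": 0.24, "z": 0, "wx": 0, "wy": 0, "wz": 0}, {"x": 0.89, "y": 0.28, "z": 0, "wx": 0.001, "wy": 0.001, "wz": 0}, {"x": 0.95, "y": 0.3, "z": 0, "wx": 0.001, "wy": 0.001, "wz": 0}]'

```text
t: 5.73
eef_pos: [0.5465, -0.0877, 0.1361]
tool_rot: [-0.001, 0.769, 0.64, 0.0]
contact_force: [0.9, -0.6, -2.6]
gripper_width: 0.46
```

Emit:
jog_arm --plan '[{"x": 0.06, "y": 0.02, "z": 0, "wx": 0, "wy": 0, "wz": 0}, {"x": 0.17, "y": 0.05, "z": 0, "wx": 0, "wy": 0, "wz": 0}, {"x": 0.31, "y": 0.1, "z": 0, "wx": 0, "wy": 0, "wz": 0}, {"x": 0.47, "y": 0.15, "z": 0, "wx": 0, "wy": 0, "wz": 0}, {"x": 0.63, "y": 0.2, "z": 0, "wx": 0, "wy": 0, "wz": 0}, {"x": 0.78, "y": 0.24, "z": 0, "wx": 0, "wy": 0, "wz": 0}, {"x": 0.89, "y": 0.28, "z": 0, "wx": 0, "wy": 0, "wz": 0}, {"x": 0.95, "y": 0.3, "z": 0, "wx": 0, "wy": 0, "wz": 0}, {"x": 0.95, "y": 0.3, "z": 0, "wx": 0, "wy": 0, "wz": 0}]'

```text
t: 6.48
eef_pos: [0.6401, 0.0912, 0.135]
tool_rot: [-0.002, 0.768, 0.641, 0.0]
contact_force: [-0.6, 0.2, -3.5]
gripper_width: 0.457
```

```bash
python3 - <<'E'
from m import *
im=snap('wrist','w2.png')
for n in ['mark_0','lens_88_mid']:
  for d in finder.place_of('wrist',n)[:4]: print(n,d,ray('wrist',d['location'],.006 if n[0]=='m' else .155))
p=monitor.get_obs()['eef_pos']; zf=p[2]-.0268
print(proj('wrist',[[p[0],p[1],zf+.088],[.6407,.0889,.006],[.626,.0102,.006]]))
E
python3 g.py .6407 .0889 .137
```

```text
mark_0 {'location': [273.8, 205.0], 'confidence': 0.79} [0.63722505 0.08418927 0.006     ]
[[274.36092505 367.68398033]
 [276.75262034 197.36192941]
 [276.55418563 287.14526067]]
t 6.63 tcp [0.6392 0.0856 0.1352] F [ 0.2  0.2 -3.2] w 0.455
xyz [ 0.017  0.005 -0.009] w [-0.001   0.0003  0.0001]
```

View pics/w2.png

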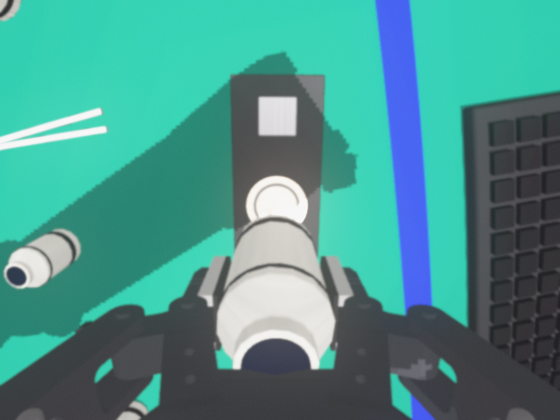

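```bash
python3 - <<'E'
from m import *
im=snap('wrist','w3.png')
for d in finder.place_of('wrist','mark_0')[:3]: print(d,ray('wrist',d['location'],.006))
print(proj('wrist',[[.6407,.0889,.006]]))
E
python3 g.py .6407 .0889 .052
```

```text
[[276.2395319  197.15332257]]
t 6.73 tcp [0.6394 0.0855 0.1357] F [ 0.2  0.4 -3.5] w 0.454
xyz [0.018 0.004 0.419] w [-0.0008  0.0001 -0.0001]
```

Emit:
jog_arm --plan '[{"x": 0.018, "y": 0.004, "z": 0.05, "wx": 0, "wy": 0, "wz": 0}, {"x": 0.018, "y": 0.004, "z": 0.14, "wx": 0, "wy": 0, "wz": 0}, {"x": 0.018, "y": 0.004, "z": 0.24, "wx": -0.001, "wy": 0, "wz": 0}, {"x": 0.018, "y": 0.004, "z": 0.34, "wx": -0.001, "wy": 0, "wz": 0}, {"x": 0.018, "y": 0.004, "z": 0.41, "wx": -0.001, "wy": 0, "wz": 0}, {"x": 0.018, "y": 0.004, "z": 0.44, "wx": -0.001, "wy": 0, "wz": 0}, {"x": 0.018, "y": 0.004, "z": 0.45, "wx": -0.001, "wy": 0, "wz": 0}, {"x": 0.018, "y": 0.004, "z": 0.45, "wx": -0.001, "wy": 0, "wz": 0}, {"x": 0.018, "y": 0.004, "z": 0.45, "wx": -0.001, "wy": 0, "wz": 0}]'

```text
t: 7.48
eef_pos: [0.6415, 0.089, 0.0467]
tool_rot: [0.001, 0.77, 0.639, 0.001]
contact_force: [-0.7, -0.3, -3.5]
gripper_width: 0.461
```

Run:
```python
from m import *
from g import *
import time
im=snap('side','s3.png');im2=snap('top','t3.png')
p=monitor.get_obs()['eef_pos']
print(proj('side',[[.6407,.0889,.006]]),proj('top',[[p[0],p[1],.1]]))
a=cv2.resize(im[170:270,150:300,::-1],(600,400));cv2.imwrite('pics/s3c.png',a)
plan([.6407,.0889,.033])
```

```text
[[220.39350837 234.41981911]] [[238.5390408  150.06247042]]
t 7.58 tcp [0.6416 0.0891 0.047 ] F [ 0.1 -0.1 -3.7] w 0.459
xyz [-0.002 -0.004  0.07 ] w [ 0.0009 -0.0002 -0.0002]
```

View pics/s3c.png

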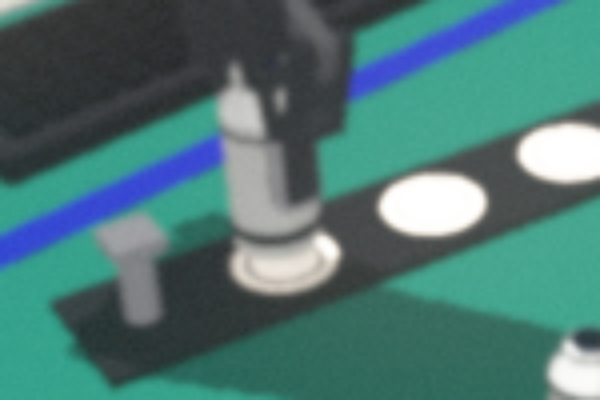

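Lens 88 hangs about 13 mm above mark 0 (mark centre is (283,262) in the crop), upright. Lowering slowly.

Emit:
jog_arm --plan '[{"x": -0.002, "y": -0.004, "z": 0.02, "wx": 0.001, "wy": 0, "wz": 0}, {"x": -0.002, "y": -0.004, "z": 0.04, "wx": 0.001, "wy": 0, "wz": 0}, {"x": -0.002, "y": -0.004, "z": 0.052, "wx": 0.001, "wy": 0, "wz": 0}, {"x": -0.002, "y": -0.004, "z": 0.058, "wx": 0.001, "wy": 0, "wz": 0}, {"x": -0.002, "y": -0.004, "z": 0.062, "wx": 0.001, "wy": 0, "wz": 0}, {"x": -0.002, "y": -0.004, "z": 0.066, "wx": 0.001, "wy": 0, "wz": 0}, {"x": -0.002, "y": -0.004, "z": 0.068, "wx": 0.001, "wy": 0, "wz": 0}, {"x": -0.002, "y": -0.004, "z": 0.07, "wx": 0.001, "wy": 0, "wz": 0}, {"x": -0.002, "y": -0.004, "z": 0.07, "wx": 0.001, "wy": 0, "wz": 0}, {"x": -0.002, "y": -0.004, "z": 0.07, "wx": 0.001, "wy": 0, "wz": 0}]'

```text
t: 8.42
eef_pos: [0.6408, 0.0889, 0.0331]
tool_rot: [-0.0, 0.77, 0.639, 0.0]
contact_force: [-0.5, -0.7, -3.6]
gripper_width: 0.458
```

Emit:
jog_arm --plan '[{"x": 0, "y": 0, "z": 0.003, "wx": 0, "wy": 0, "wz": 0}, {"x": 0, "y": 0, "z": 0.005, "wx": 0, "wy": 0, "wz": 0}, {"x": 0, "y": 0, "z": 0.007, "wx": 0, "wy": 0, "wz": 0}, {"x": 0, "y": 0, "z": 0.007, "wx": 0, "wy": 0, "wz": 0}, {"x": 0, "y": 0, "z": 0.007, "wx": 0, "wy": 0, "wz": 0}]'

```text
t: 8.83
eef_pos: [0.6409, 0.089, 0.0328]
tool_rot: [-0.0, 0.77, 0.639, 0.0]
contact_force: [-3.6, -0.2, 7.4]
gripper_width: 0.461
```

Emit:
jog_arm --plan '[{"x": 0, "y": 0, "z": -0.002, "wx": 0, "wy": 0, "wz": 0}, {"x": 0, "y": 0, "z": -0.002, "wx": 0, "wy": 0, "wz": 0}, {"x": 0, "y": 0, "z": -0.002, "wx": 0, "wy": 0, "wz": 0}, {"x": 0, "y": 0, "z": -0.002, "wx": 0, "wy": 0, "wz": 0}, {"x": 0, "y": 0, "z": -0.002, "wx": 0, "wy": 0, "wz": 0}, {"x": 0, "y": 0, "z": -0.002, "wx": 0, "wy": 0, "wz": 0}, {"x": 0, "y": 0, "z": -0.002, "wx": 0, "wy": 0, "wz": 0}, {"x": 0, "y": 0, "z": -0.002, "wx": 0, "wy": 0, "wz": 0}, {"x": 0, "y": 0, "z": -0.002, "wx": 0, "wy": 0, "wz": 0}, {"x": 0, "y": 0, "z": -0.002, "wx": 0, "wy": 0, "wz": 0}]' --hand 1

```text
t: 9.67
eef_pos: [0.6409, 0.089, 0.0332]
tool_rot: [-0.0, 0.77, 0.639, 0.0]
contact_force: [-1.3, -0.1, -0.9]
gripper_width: 0.999
```

Emit:
jog_arm --plan '[{"x": 0, "y": 0, "z": -0.1, "wx": 0, "wy": 0, "wz": 0}, {"x": 0, "y": 0, "z": -0.25, "wx": 0, "wy": 0, "wz": 0}, {"x": 0, "y": 0, "z": -0.42, "wx": 0, "wy": 0, "wz": 0}, {"x": 0, "y": 0, "z": -0.6, "wx": 0, "wy": 0, "wz": 0}, {"x": 0, "y": 0, "z": -0.75, "wx": 0, "wy": 0, "wz": 0}, {"x": 0, "y": 0, "z": -0.84, "wx": 0, "wy": 0, "wz": 0}, {"x": 0, "y": 0, "z": -0.84, "wx": 0, "wy": 0, "wz": 0}]'

```text
t: 10.25
eef_pos: [0.6435, 0.0898, 0.2066]
tool_rot: [0.002, 0.77, 0.639, 0.004]
contact_force: [0.2, -0.4, 0.0]
gripper_width: 0.997
```

```bash
python3 g.py .4645 .287 .20
```

```text
t 10.25 tcp [0.6435 0.0898 0.2066] F [ 0.2 -0.4  0. ] w 0.997
xyz [ 0.804 -1.062  0.027] w [ 0.0026 -0.0011 -0.0002]
```

Emit:
jog_arm --plan '[{"x": 0.1, "y": -0.17, "z": 0, "wx": 0, "wy": 0, "wz": 0}, {"x": 0.2, "y": -0.34, "z": 0.01, "wx": 0.001, "wy": 0, "wz": 0}, {"x": 0.3, "y": -0.52, "z": 0.01, "wx": 0.001, "wy": -0.001, "wz": 0}, {"x": 0.4, "y": -0.7, "z": 0.02, "wx": 0.002, "wy": -0.001, "wz": 0}, {"x": 0.5, "y": -0.88, "z": 0.03, "wx": 0.002, "wy": -0.001, "wz": 0}, {"x": 0.55, "y": -0.98, "z": 0.03, "wx": 0.0026, "wy": -0.001, "wz": 0}, {"x": 0.55, "y": -1, "z": 0.03, "wx": 0.0026, "wy": -0.001, "wz": 0}, {"x": 0.55, "y": -1, "z": 0.03, "wx": 0.0026, "wy": -0.001, "wz": 0}, {"x": 0.55, "y": -1, "z": 0.03, "wx": 0.0026, "wy": -0.001, "wz": 0}, {"x": 0.55, "y": -1, "z": 0.03, "wx": 0.0026, "wy": -0.001, "wz": 0}]'

```text
t: 11.08
eef_pos: [0.4686, 0.2335, 0.1991]
tool_rot: [0.0, 0.77, 0.638, -0.0]
contact_force: [0.3, 0.5, -0.7]
gripper_width: 1.0
```

```bash
cat > look.py <<'E'
import sys
from g import *
n,x,y=sys.argv[1],float(sys.argv[2]),float(sys.argv[3]);h=Z[n]*2
im=snap('wrist','w_'+n+'.png')[:,:,::-1]
for d in finder.place_of('wrist',n)[:2]: print(d,ray('wrist',d['location'],Z[n]).round(4))
c=proj('wrist',[[x,y,h]])[0]
for th in (70,90,110):
    try:
        uv,a=blob(im,c,14,lambda s:s.max(2)<th);print(th,c.round(1),uv.round(1),a,ray('wrist',uv,h).round(4))
    except Exception as e: print(e)
plan([x,y,.2])
E
python3 look.py lens_74_mid .4645 .287
```

```text
{'location': [259.2, 134.2], 'confidence': 0.81} [0.4647 0.2866 0.037 ]
attempt to get argmax of an empty sequence
90 [256.7 136.8] [252.9 139.5] 173 [0.4613 0.2856 0.074 ]
110 [256.7 136.8] [254.1 137.3] 343 [0.4625 0.2869 0.074 ]
t 11.18 tcp [0.4685 0.2337 0.1992] F [ 0.1  0.4 -0.3] w 0.998
xyz [ 0.258 -0.07  -0.004] w [-0.     -0.     -0.0011]
```

Emit:
jog_arm --plan '[{"x": 0.257, "y": -0.07, "z": 0, "wx": 0, "wy": 0, "wz": -0.001}, {"x": 0.257, "y": -0.07, "z": 0, "wx": 0, "wy": 0, "wz": -0.001}, {"x": 0.257, "y": -0.07, "z": 0, "wx": 0, "wy": 0, "wz": -0.001}, {"x": 0.257, "y": -0.07, "z": 0.16, "wx": 0, "wy": 0, "wz": -0.001}, {"x": 0.257, "y": -0.07, "z": 0.32, "wx": 0, "wy": 0, "wz": -0.001}, {"x": 0.257, "y": -0.07, "z": 0.48, "wx": 0, "wy": 0, "wz": -0.001}, {"x": 0.257, "y": -0.07, "z": 0.64, "wx": 0, "wy": 0, "wz": -0.001}, {"x": 0.257, "y": -0.07, "z": 0.77, "wx": 0, "wy": 0, "wz": -0.001}, {"x": 0.257, "y": -0.07, "z": 0.85, "wx": 0, "wy": 0, "wz": -0.001}, {"x": 0.257, "y": -0.07, "z": 0.9, "wx": 0, "wy": 0, "wz": -0.001}, {"x": 0.257, "y": -0.07, "z": 0.9, "wx": 0, "wy": 0, "wz": -0.001}, {"x": 0.257, "y": -0.07, "z": 0.9, "wx": 0, "wy": 0, "wz": -0.001}]'

```text
t: 12.18
eef_pos: [0.4648, 0.2863, 0.0192]
tool_rot: [0.0, 0.77, 0.638, -0.0]
contact_force: [0.2, 0.0, -0.3]
gripper_width: 0.999
```

```bash
python3 g.py .4642 .2868 .019
```

```text
t 12.18 tcp [0.4648 0.2863 0.0192] F [ 0.2  0.  -0.3] w 0.999
xyz [ 0.002 -0.004  0.001] w [-0.0001  0.0001 -0.0003]
```

Emit:
jog_arm --plan '[{"x": 0.002, "y": -0.002, "z": 0, "wx": 0, "wy": 0, "wz": 0}, {"x": 0.002, "y": -0.002, "z": 0, "wx": 0, "wy": 0, "wz": 0}, {"x": 0.002, "y": -0.002, "z": 0, "wx": 0, "wy": 0, "wz": 0}, {"x": 0.002, "y": -0.002, "z": 0, "wx": 0, "wy": 0, "wz": 0}, {"x": 0.002, "y": -0.002, "z": 0, "wx": 0, "wy": 0, "wz": 0}, {"x": 0.002, "y": -0.002, "z": 0, "wx": 0, "wy": 0, "wz": 0}, {"x": 0.002, "y": -0.002, "z": 0, "wx": 0, "wy": 0, "wz": 0}, {"x": 0.002, "y": -0.002, "z": 0, "wx": 0, "wy": 0, "wz": 0}, {"x": 0.002, "y": -0.002, "z": 0, "wx": 0, "wy": 0, "wz": 0}, {"x": 0.002, "y": -0.002, "z": 0, "wx": 0, "wy": 0, "wz": 0}, {"x": 0.002, "y": -0.002, "z": 0, "wx": 0, "wy": 0, "wz": 0}, {"x": 0.002, "y": -0.002, "z": 0, "wx": 0, "wy": 0, "wz": 0}]' --hand -1 --grip_force 35

```text
t: 13.18
eef_pos: [0.4649, 0.287, 0.0202]
tool_rot: [0.0, 0.77, 0.638, 0.0]
contact_force: [-1.5, -0.8, 4.6]
gripper_width: 0.416
```

Emit:
jog_arm --plan '[{"x": 0, "y": 0, "z": -0.08, "wx": 0, "wy": 0, "wz": 0}, {"x": 0, "y": 0, "z": -0.18, "wx": 0, "wy": 0, "wz": 0}, {"x": 0, "y": 0, "z": -0.3, "wx": 0, "wy": 0, "wz": 0}, {"x": 0, "y": 0, "z": -0.44, "wx": 0, "wy": 0, "wz": 0}, {"x": 0, "y": 0, "z": -0.56, "wx": 0, "wy": 0, "wz": 0}, {"x": 0, "y": 0, "z": -0.62, "wx": 0, "wy": 0, "wz": 0}, {"x": 0, "y": 0, "z": -0.62, "wx": 0, "wy": 0, "wz": 0}]'

```text
t: 13.77
eef_pos: [0.4662, 0.2881, 0.1469]
tool_rot: [0.001, 0.77, 0.638, 0.003]
contact_force: [-0.7, -0.6, -1.6]
gripper_width: 0.413
```

```bash
python3 g.py .626 .0102 .142
```

```text
t 13.77 tcp [0.4662 0.2881 0.1469] F [-0.7 -0.6 -1.6] w 0.413
xyz [-1.217  1.043  0.025] w [ 0.0015 -0.0011 -0.0004]
```

Emit:
jog_arm --plan '[{"x": -0.05, "y": 0.04, "z": 0, "wx": 0, "wy": 0, "wz": 0}, {"x": -0.13, "y": 0.11, "z": 0, "wx": 0, "wy": 0, "wz": 0}, {"x": -0.24, "y": 0.2, "z": 0, "wx": 0.001, "wy": -0.001, "wz": 0}, {"x": -0.35, "y": 0.3, "z": 0, "wx": 0.001, "wy": -0.001, "wz": 0}, {"x": -0.46, "y": 0.39, "z": 0, "wx": 0.0015, "wy": -0.001, "wz": 0}, {"x": -0.55, "y": 0.47, "z": 0, "wx": 0.0015, "wy": -0.001, "wz": 0}, {"x": -0.61, "y": 0.52, "z": 0, "wx": 0.0015, "wy": -0.001, "wz": 0}]'

```text
t: 14.35
eef_pos: [0.5462, 0.1451, 0.1448]
tool_rot: [0.0, 0.771, 0.637, -0.001]
contact_force: [1.0, 0.1, -1.6]
gripper_width: 0.416
```

Emit:
jog_arm --plan '[{"x": -0.05, "y": 0.04, "z": 0, "wx": 0, "wy": 0, "wz": 0}, {"x": -0.13, "y": 0.11, "z": 0, "wx": 0, "wy": 0, "wz": 0}, {"x": -0.24, "y": 0.2, "z": 0, "wx": 0, "wy": 0, "wz": 0}, {"x": -0.35, "y": 0.3, "z": 0, "wx": 0, "wy": 0, "wz": 0}, {"x": -0.46, "y": 0.39, "z": 0, "wx": 0, "wy": 0, "wz": 0}, {"x": -0.55, "y": 0.47, "z": 0, "wx": 0, "wy": 0, "wz": 0}, {"x": -0.6, "y": 0.52, "z": 0, "wx": 0, "wy": 0, "wz": 0}, {"x": -0.6, "y": 0.52, "z": 0, "wx": 0, "wy": 0, "wz": 0}, {"x": -0.6, "y": 0.52, "z": 0, "wx": 0, "wy": 0, "wz": 0}, {"x": -0.6, "y": 0.52, "z": 0, "wx": 0, "wy": 0, "wz": 0}]'

```text
t: 15.18
eef_pos: [0.6247, 0.0096, 0.1442]
tool_rot: [-0.001, 0.77, 0.638, -0.002]
contact_force: [0.2, -0.1, -2.4]
gripper_width: 0.412
```

```bash
python3 g.py .626 .0102 .040
```

```text
t 15.18 tcp [0.6247 0.0096 0.1442] F [ 0.2 -0.1 -2.4] w 0.412
xyz [0.005 0.007 0.521] w [-0.0011  0.0005 -0.0008]
```

Emit:
jog_arm --plan '[{"x": 0.005, "y": 0.007, "z": 0.05, "wx": -0.001, "wy": 0, "wz": -0.001}, {"x": 0.005, "y": 0.007, "z": 0.14, "wx": -0.001, "wy": 0, "wz": -0.001}, {"x": 0.005, "y": 0.007, "z": 0.25, "wx": -0.001, "wy": 0, "wz": -0.001}, {"x": 0.005, "y": 0.007, "z": 0.36, "wx": -0.001, "wy": 0, "wz": -0.001}, {"x": 0.005, "y": 0.007, "z": 0.45, "wx": -0.001, "wy": 0, "wz": -0.001}, {"x": 0.005, "y": 0.007, "z": 0.5, "wx": -0.001, "wy": 0, "wz": -0.001}, {"x": 0.005, "y": 0.007, "z": 0.52, "wx": -0.001, "wy": 0, "wz": -0.001}, {"x": 0.005, "y": 0.007, "z": 0.52, "wx": -0.001, "wy": 0, "wz": -0.001}, {"x": 0.005, "y": 0.007, "z": 0.52, "wx": -0.001, "wy": 0, "wz": -0.001}, {"x": 0.005, "y": 0.007, "z": 0.52, "wx": -0.001, "wy": 0, "wz": -0.001}]'

```text
t: 16.02
eef_pos: [0.6268, 0.0106, 0.0414]
tool_rot: [0.001, 0.769, 0.639, 0.0]
contact_force: [0.6, 0.0, -1.8]
gripper_width: 0.409
```

```bash
python3 g.py .6262 .0103 .0265
```

```text
t 16.02 tcp [0.6268 0.0106 0.0414] F [ 0.6  0.  -1.8] w 0.409
xyz [-0.002 -0.003  0.074] w [0.0005 0.0003 0.0003]
```

Emit:
jog_arm --plan '[{"x": -0.002, "y": -0.003, "z": 0.02, "wx": 0, "wy": 0, "wz": 0}, {"x": -0.002, "y": -0.003, "z": 0.04, "wx": 0, "wy": 0, "wz": 0}, {"x": -0.002, "y": -0.003, "z": 0.055, "wx": 0, "wy": 0, "wz": 0}, {"x": -0.002, "y": -0.003, "z": 0.063, "wx": 0, "wy": 0, "wz": 0}, {"x": -0.002, "y": -0.003, "z": 0.067, "wx": 0, "wy": 0, "wz": 0}, {"x": -0.002, "y": -0.003, "z": 0.07, "wx": 0, "wy": 0, "wz": 0}, {"x": -0.002, "y": -0.003, "z": 0.073, "wx": 0, "wy": 0, "wz": 0}, {"x": -0.002, "y": -0.003, "z": 0.074, "wx": 0, "wy": 0, "wz": 0}, {"x": -0.002, "y": -0.003, "z": 0.074, "wx": 0, "wy": 0, "wz": 0}, {"x": -0.002, "y": -0.003, "z": 0.074, "wx": 0, "wy": 0, "wz": 0}]'

```text
t: 16.85
eef_pos: [0.6263, 0.0103, 0.0267]
tool_rot: [0.001, 0.769, 0.639, 0.0]
contact_force: [-0.3, -0.4, -1.2]
gripper_width: 0.415
```

Emit:
jog_arm --plan '[{"x": 0, "y": 0, "z": 0.003, "wx": 0, "wy": 0, "wz": 0}, {"x": 0, "y": 0, "z": 0.005, "wx": 0, "wy": 0, "wz": 0}, {"x": 0, "y": 0, "z": 0.007, "wx": 0, "wy": 0, "wz": 0}, {"x": 0, "y": 0, "z": 0.007, "wx": 0, "wy": 0, "wz": 0}, {"x": 0, "y": 0, "z": 0.007, "wx": 0, "wy": 0, "wz": 0}]'

```text
t: 17.27
eef_pos: [0.6265, 0.0103, 0.0263]
tool_rot: [0.001, 0.769, 0.639, 0.0]
contact_force: [-3.0, -0.5, 7.5]
gripper_width: 0.411
```

Contact (7.5 N). Release and retreat.

Emit:
jog_arm --plan '[{"x": 0, "y": 0, "z": -0.002, "wx": 0, "wy": 0, "wz": 0}, {"x": 0, "y": 0, "z": -0.002, "wx": 0, "wy": 0, "wz": 0}, {"x": 0, "y": 0, "z": -0.002, "wx": 0, "wy": 0, "wz": 0}, {"x": 0, "y": 0, "z": -0.002, "wx": 0, "wy": 0, "wz": 0}, {"x": 0, "y": 0, "z": -0.002, "wx": 0, "wy": 0, "wz": 0}, {"x": 0, "y": 0, "z": -0.002, "wx": 0, "wy": 0, "wz": 0}, {"x": 0, "y": 0, "z": -0.002, "wx": 0, "wy": 0, "wz": 0}, {"x": 0, "y": 0, "z": -0.002, "wx": 0, "wy": 0, "wz": 0}, {"x": 0, "y": 0, "z": -0.002, "wx": 0, "wy": 0, "wz": 0}, {"x": 0, "y": 0, "z": -0.002, "wx": 0, "wy": 0, "wz": 0}]' --hand 1

```text
t: 18.1
eef_pos: [0.6265, 0.0103, 0.0266]
tool_rot: [0.001, 0.769, 0.639, 0.0]
contact_force: [0.0, 0.0, -0.5]
gripper_width: 1.002
```

Emit:
jog_arm --plan '[{"x": 0, "y": 0, "z": -0.1, "wx": 0, "wy": 0, "wz": 0}, {"x": 0, "y": 0, "z": -0.25, "wx": 0, "wy": 0, "wz": 0}, {"x": 0, "y": 0, "z": -0.42, "wx": 0, "wy": 0, "wz": 0}, {"x": 0, "y": 0, "z": -0.6, "wx": 0, "wy": 0, "wz": 0}, {"x": 0, "y": 0, "z": -0.77, "wx": 0, "wy": 0, "wz": 0}, {"x": 0, "y": 0, "z": -0.87, "wx": 0, "wy": 0, "wz": 0}, {"x": 0, "y": 0, "z": -0.87, "wx": 0, "wy": 0, "wz": 0}]'

```text
t: 18.68
eef_pos: [0.6291, 0.0112, 0.2064]
tool_rot: [0.004, 0.769, 0.639, 0.004]
contact_force: [0.3, 0.5, -0.2]
gripper_width: 1.001
```

```bash
python3 g.py .4515 .0855 .20
```

```text
t 18.68 tcp [0.6291 0.0112 0.2064] F [ 0.3  0.5 -0.2] w 1.001
xyz [ 0.202 -0.941  0.022] w [ 0.0035 -0.0004  0.0002]
```

Emit:
jog_arm --plan '[{"x": 0, "y": -0.15, "z": 0, "wx": 0, "wy": 0, "wz": 0}, {"x": -0.02, "y": -0.33, "z": 0.01, "wx": 0.001, "wy": 0, "wz": 0}, {"x": -0.03, "y": -0.52, "z": 0.02, "wx": 0.002, "wy": 0, "wz": 0}, {"x": -0.05, "y": -0.7, "z": 0.025, "wx": 0.003, "wy": 0, "wz": 0}, {"x": -0.05, "y": -0.85, "z": 0.03, "wx": 0.0035, "wy": 0, "wz": 0}, {"x": -0.05, "y": -0.93, "z": 0.03, "wx": 0.0035, "wy": 0, "wz": 0}, {"x": -0.05, "y": -0.94, "z": 0.03, "wx": 0.0035, "wy": 0, "wz": 0}, {"x": -0.05, "y": -0.94, "z": 0.03, "wx": 0.0035, "wy": 0, "wz": 0}, {"x": -0.05, "y": -0.94, "z": 0.03, "wx": 0.0035, "wy": 0, "wz": 0}, {"x": -0.05, "y": -0.94, "z": 0.03, "wx": 0.0035, "wy": 0, "wz": 0}]'

```text
t: 19.52
eef_pos: [0.4438, 0.0357, 0.1984]
tool_rot: [-0.0, 0.769, 0.639, 0.001]
contact_force: [0.3, 0.7, -0.7]
gripper_width: 1.003
```

```bash
python3 look.py lens_60_mid .4515 .0855
```

```text
{'location': [269.8, 135.9], 'confidence': 0.66} [0.4481 0.0855 0.03  ]
attempt to get argmax of an empty sequence
90 [273.5 137.6] [270.5 140.3] 106 [0.4488 0.0838 0.06  ]
110 [273.5 137.6] [271.  138.8] 232 [0.4494 0.0849 0.06  ]
t 19.62 tcp [0.4435 0.0358 0.1982] F [-0.3  0.3  0.8] w 1.004
xyz [ 0.252 -0.006 -0.008] w [ 0.0001 -0.0006  0.0001]
```

Emit:
jog_arm --plan '[{"x": 0.25, "y": -0.012, "z": 0, "wx": 0, "wy": 0, "wz": 0}, {"x": 0.25, "y": -0.012, "z": 0, "wx": 0, "wy": 0, "wz": 0}, {"x": 0.25, "y": -0.012, "z": 0, "wx": 0, "wy": 0, "wz": 0}, {"x": 0.25, "y": -0.012, "z": 0.16, "wx": 0, "wy": 0, "wz": 0}, {"x": 0.25, "y": -0.012, "z": 0.33, "wx": 0, "wy": 0, "wz": 0}, {"x": 0.25, "y": -0.012, "z": 0.5, "wx": 0, "wy": 0, "wz": 0}, {"x": 0.25, "y": -0.012, "z": 0.67, "wx": 0, "wy": 0, "wz": 0}, {"x": 0.25, "y": -0.012, "z": 0.8, "wx": 0, "wy": 0, "wz": 0}, {"x": 0.25, "y": -0.012, "z": 0.88, "wx": 0, "wy": 0, "wz": 0}, {"x": 0.25, "y": -0.012, "z": 0.92, "wx": 0, "wy": 0, "wz": 0}, {"x": 0.25, "y": -0.012, "z": 0.93, "wx": 0, "wy": 0, "wz": 0}, {"x": 0.25, "y": -0.012, "z": 0.93, "wx": 0, "wy": 0, "wz": 0}]'

```text
t: 20.62
eef_pos: [0.4507, 0.0854, 0.0122]
tool_rot: [-0.001, 0.769, 0.639, 0.001]
contact_force: [-1.0, -0.1, -0.8]
gripper_width: 0.999
```

```bash
python3 g.py .450 .0853 .0125
```

```text
t 20.62 tcp [0.4507 0.0854 0.0122] F [-1.  -0.1 -0.8] w 0.999
xyz [-0.001 -0.003 -0.001] w [-0.     -0.0005 -0.0001]
```

Emit:
jog_arm --plan '[{"x": 0, "y": -0.002, "z": 0, "wx": 0, "wy": 0, "wz": 0}, {"x": 0, "y": -0.002, "z": 0, "wx": 0, "wy": 0, "wz": 0}, {"x": 0, "y": -0.002, "z": 0, "wx": 0, "wy": 0, "wz": 0}, {"x": 0, "y": -0.002, "z": 0, "wx": 0, "wy": 0, "wz": 0}, {"x": 0, "y": -0.002, "z": 0, "wx": 0, "wy": 0, "wz": 0}, {"x": 0, "y": -0.002, "z": 0, "wx": 0, "wy": 0, "wz": 0}, {"x": 0, "y": -0.002, "z": 0, "wx": 0, "wy": 0, "wz": 0}, {"x": 0, "y": -0.002, "z": 0, "wx": 0, "wy": 0, "wz": 0}, {"x": 0, "y": -0.002, "z": 0, "wx": 0, "wy": 0, "wz": 0}, {"x": 0, "y": -0.002, "z": 0, "wx": 0, "wy": 0, "wz": 0}, {"x": 0, "y": -0.002, "z": 0, "wx": 0, "wy": 0, "wz": 0}, {"x": 0, "y": -0.002, "z": 0, "wx": 0, "wy": 0, "wz": 0}]' --hand -1 --grip_force 35

```text
t: 21.62
eef_pos: [0.4507, 0.0854, 0.013]
tool_rot: [-0.0, 0.769, 0.639, 0.001]
contact_force: [-2.0, -0.9, 7.2]
gripper_width: 0.364
```

Emit:
jog_arm --plan '[{"x": 0, "y": 0, "z": -0.08, "wx": 0, "wy": 0, "wz": 0}, {"x": 0, "y": 0, "z": -0.18, "wx": 0, "wy": 0, "wz": 0}, {"x": 0, "y": 0, "z": -0.3, "wx": 0, "wy": 0, "wz": 0}, {"x": 0, "y": 0, "z": -0.44, "wx": 0, "wy": 0, "wz": 0}, {"x": 0, "y": 0, "z": -0.56, "wx": 0, "wy": 0, "wz": 0}, {"x": 0, "y": 0, "z": -0.62, "wx": 0, "wy": 0, "wz": 0}, {"x": 0, "y": 0, "z": -0.62, "wx": 0, "wy": 0, "wz": 0}]'

```text
t: 22.2
eef_pos: [0.4522, 0.0856, 0.1397]
tool_rot: [0.001, 0.77, 0.639, 0.003]
contact_force: [-0.0, 0.1, -1.2]
gripper_width: 0.363
```

```bash
python3 g.py .6112 -.0684 .135
```

```text
t 22.2 tcp [0.4522 0.0856 0.1397] F [-0.   0.1 -1.2] w 0.363
xyz [-0.61   0.923  0.027] w [ 0.002  -0.0009 -0.0002]
```

Emit:
jog_arm --plan '[{"x": -0.04, "y": 0.06, "z": 0, "wx": 0, "wy": 0, "wz": 0}, {"x": -0.1, "y": 0.16, "z": 0, "wx": 0, "wy": 0, "wz": 0}, {"x": -0.19, "y": 0.29, "z": 0, "wx": 0.001, "wy": 0, "wz": 0}, {"x": -0.28, "y": 0.43, "z": 0, "wx": 0.001, "wy": 0, "wz": 0}, {"x": -0.37, "y": 0.57, "z": 0, "wx": 0.001, "wy": 0, "wz": 0}, {"x": -0.46, "y": 0.7, "z": 0, "wx": 0.002, "wy": -0.001, "wz": 0}, {"x": -0.54, "y": 0.82, "z": 0, "wx": 0.002, "wy": -0.001, "wz": 0}, {"x": -0.59, "y": 0.9, "z": 0, "wx": 0.002, "wy": -0.001, "wz": 0}, {"x": -0.61, "y": 0.92, "z": 0, "wx": 0.002, "wy": -0.001, "wz": 0}, {"x": -0.61, "y": 0.92, "z": 0, "wx": 0.002, "wy": -0.001, "wz": 0}, {"x": -0.61, "y": 0.92, "z": 0, "wx": 0.002, "wy": -0.001, "wz": 0}, {"x": -0.61, "y": 0.92, "z": 0, "wx": 0.002, "wy": -0.001, "wz": 0}]'

```text
t: 23.2
eef_pos: [0.6092, -0.0665, 0.1398]
tool_rot: [-0.001, 0.769, 0.639, -0.001]
contact_force: [0.2, 0.6, -2.3]
gripper_width: 0.362
```

```bash
python3 g.py .6112 -.0684 .033
```

```text
t 23.2 tcp [ 0.6092 -0.0665  0.1398] F [ 0.2  0.6 -2.3] w 0.362
xyz [-0.007  0.012  0.534] w [-0.0006 -0.      0.0005]
```

Emit:
jog_arm --plan '[{"x": -0.007, "y": 0.012, "z": 0.05, "wx": 0, "wy": 0, "wz": 0}, {"x": -0.007, "y": 0.012, "z": 0.14, "wx": 0, "wy": 0, "wz": 0}, {"x": -0.007, "y": 0.012, "z": 0.25, "wx": 0, "wy": 0, "wz": 0}, {"x": -0.007, "y": 0.012, "z": 0.36, "wx": 0, "wy": 0, "wz": 0}, {"x": -0.007, "y": 0.012, "z": 0.45, "wx": 0, "wy": 0, "wz": 0}, {"x": -0.007, "y": 0.012, "z": 0.51, "wx": 0, "wy": 0, "wz": 0}, {"x": -0.007, "y": 0.012, "z": 0.53, "wx": 0, "wy": 0, "wz": 0}, {"x": -0.007, "y": 0.012, "z": 0.53, "wx": 0, "wy": 0, "wz": 0}, {"x": -0.007, "y": 0.012, "z": 0.53, "wx": 0, "wy": 0, "wz": 0}, {"x": -0.007, "y": 0.012, "z": 0.53, "wx": 0, "wy": 0, "wz": 0}]'

```text
t: 24.03
eef_pos: [0.6121, -0.0681, 0.035]
tool_rot: [-0.0, 0.769, 0.639, 0.0]
contact_force: [1.4, -0.8, -2.3]
gripper_width: 0.365
```

```bash
python3 g.py .6115 -.0684 .0194
```

```text
t 24.03 tcp [ 0.6121 -0.0681  0.035 ] F [ 1.4 -0.8 -2.3] w 0.365
xyz [-0.002 -0.003  0.078] w [ 0.     -0.0001  0.0005]
```

Emit:
jog_arm --plan '[{"x": -0.002, "y": -0.003, "z": 0.02, "wx": 0, "wy": 0, "wz": 0}, {"x": -0.002, "y": -0.003, "z": 0.04, "wx": 0, "wy": 0, "wz": 0}, {"x": -0.002, "y": -0.003, "z": 0.057, "wx": 0, "wy": 0, "wz": 0}, {"x": -0.002, "y": -0.003, "z": 0.066, "wx": 0, "wy": 0, "wz": 0}, {"x": -0.002, "y": -0.003, "z": 0.071, "wx": 0, "wy": 0, "wz": 0}, {"x": -0.002, "y": -0.003, "z": 0.074, "wx": 0, "wy": 0, "wz": 0}, {"x": -0.002, "y": -0.003, "z": 0.077, "wx": 0, "wy": 0, "wz": 0}, {"x": -0.002, "y": -0.003, "z": 0.078, "wx": 0, "wy": 0, "wz": 0}, {"x": -0.002, "y": -0.003, "z": 0.078, "wx": 0, "wy": 0, "wz": 0}, {"x": -0.002, "y": -0.003, "z": 0.078, "wx": 0, "wy": 0, "wz": 0}]'

```text
t: 24.87
eef_pos: [0.6115, -0.0684, 0.0195]
tool_rot: [-0.0, 0.769, 0.639, 0.0]
contact_force: [-0.6, -0.4, -1.2]
gripper_width: 0.362
```

Emit:
jog_arm --plan '[{"x": 0, "y": 0, "z": 0.002, "wx": 0, "wy": 0, "wz": 0}, {"x": 0, "y": 0, "z": 0.004, "wx": 0, "wy": 0, "wz": 0}, {"x": 0, "y": 0, "z": 0.006, "wx": 0, "wy": 0, "wz": 0}, {"x": 0, "y": 0, "z": 0.006, "wx": 0, "wy": 0, "wz": 0}]'

```text
t: 25.2
eef_pos: [0.6116, -0.0684, 0.0191]
tool_rot: [0.0, 0.769, 0.639, 0.0]
contact_force: [-3.0, -0.4, 6.1]
gripper_width: 0.366
```

Emit:
jog_arm --plan '[{"x": 0, "y": 0, "z": -0.002, "wx": 0, "wy": 0, "wz": 0}, {"x": 0, "y": 0, "z": -0.002, "wx": 0, "wy": 0, "wz": 0}, {"x": 0, "y": 0, "z": -0.002, "wx": 0, "wy": 0, "wz": 0}, {"x": 0, "y": 0, "z": -0.002, "wx": 0, "wy": 0, "wz": 0}, {"x": 0, "y": 0, "z": -0.002, "wx": 0, "wy": 0, "wz": 0}, {"x": 0, "y": 0, "z": -0.002, "wx": 0, "wy": 0, "wz": 0}, {"x": 0, "y": 0, "z": -0.002, "wx": 0, "wy": 0, "wz": 0}, {"x": 0, "y": 0, "z": -0.002, "wx": 0, "wy": 0, "wz": 0}, {"x": 0, "y": 0, "z": -0.002, "wx": 0, "wy": 0, "wz": 0}, {"x": 0, "y": 0, "z": -0.002, "wx": 0, "wy": 0, "wz": 0}]' --hand 1

```text
t: 26.03
eef_pos: [0.6116, -0.0684, 0.0195]
tool_rot: [0.0, 0.769, 0.639, 0.0]
contact_force: [0.1, -0.3, -0.3]
gripper_width: 1.001
```

Emit:
jog_arm --plan '[{"x": 0, "y": 0, "z": -0.1, "wx": 0, "wy": 0, "wz": 0}, {"x": 0, "y": 0, "z": -0.25, "wx": 0, "wy": 0, "wz": 0}, {"x": 0, "y": 0, "z": -0.42, "wx": 0, "wy": 0, "wz": 0}, {"x": 0, "y": 0, "z": -0.6, "wx": 0, "wy": 0, "wz": 0}, {"x": 0, "y": 0, "z": -0.77, "wx": 0, "wy": 0, "wz": 0}, {"x": 0, "y": 0, "z": -0.9, "wx": 0, "wy": 0, "wz": 0}, {"x": 0, "y": 0, "z": -0.9, "wx": 0, "wy": 0, "wz": 0}]'

```text
t: 26.62
eef_pos: [0.615, -0.0681, 0.206]
tool_rot: [0.004, 0.769, 0.639, 0.004]
contact_force: [1.2, -0.1, 0.5]
gripper_width: 0.999
```

```bash
python3 g.py .459 -.102 .20
```

```text
t 26.62 tcp [ 0.615  -0.0681  0.206 ] F [ 1.2 -0.1  0.5] w 0.999
xyz [-0.309 -0.736  0.022] w [ 0.0034 -0.0004  0.0005]
```

Emit:
jog_arm --plan '[{"x": -0.1, "y": -0.13, "z": 0, "wx": 0, "wy": 0, "wz": 0}, {"x": -0.22, "y": -0.28, "z": 0.01, "wx": 0.001, "wy": 0, "wz": 0}, {"x": -0.34, "y": -0.43, "z": 0.02, "wx": 0.002, "wy": 0, "wz": 0}, {"x": -0.46, "y": -0.58, "z": 0.025, "wx": 0.003, "wy": 0, "wz": 0}, {"x": -0.54, "y": -0.7, "z": 0.03, "wx": 0.0035, "wy": 0, "wz": 0}, {"x": -0.56, "y": -0.735, "z": 0.03, "wx": 0.0035, "wy": 0, "wz": 0}, {"x": -0.56, "y": -0.735, "z": 0.03, "wx": 0.0035, "wy": 0, "wz": 0}, {"x": -0.56, "y": -0.735, "z": 0.03, "wx": 0.0035, "wy": 0, "wz": 0}, {"x": -0.56, "y": -0.735, "z": 0.03, "wx": 0.0035, "wy": 0, "wz": 0}, {"x": -0.56, "y": -0.735, "z": 0.03, "wx": 0.0035, "wy": 0, "wz": 0}]'

```text
t: 27.45
eef_pos: [0.4517, -0.1504, 0.1984]
tool_rot: [-0.0, 0.768, 0.64, 0.001]
contact_force: [-0.2, -0.8, -0.3]
gripper_width: 1.002
```

```bash
python3 look.py lens_46_mid .459 -.102
```

```text
{'location': [271.6, 138.6], 'confidence': 0.84} [ 0.4566 -0.1038  0.023 ]
attempt to get argmax of an empty sequence
90 [273.8 137.9] [271.  139.1] 95 [ 0.4566 -0.1026  0.046 ]
110 [273.8 137.9] [271.2 138.8] 150 [ 0.4567 -0.1024  0.046 ]
t 27.55 tcp [ 0.4512 -0.1506  0.1982] F [-0.7 -0.1 -0.2] w 1.002
xyz [ 0.246 -0.006 -0.008] w [ 0.     -0.0006  0.001 ]
```

Emit:
jog_arm --plan '[{"x": 0.243, "y": -0.014, "z": 0, "wx": 0, "wy": 0, "wz": 0.001}, {"x": 0.243, "y": -0.014, "z": 0, "wx": 0, "wy": 0, "wz": 0.001}, {"x": 0.243, "y": -0.014, "z": 0, "wx": 0, "wy": 0, "wz": 0.001}, {"x": 0.243, "y": -0.014, "z": 0.16, "wx": 0, "wy": 0, "wz": 0.001}, {"x": 0.243, "y": -0.014, "z": 0.33, "wx": 0, "wy": 0, "wz": 0.001}, {"x": 0.243, "y": -0.014, "z": 0.5, "wx": 0, "wy": 0, "wz": 0.001}, {"x": 0.243, "y": -0.014, "z": 0.67, "wx": 0, "wy": 0, "wz": 0.001}, {"x": 0.243, "y": -0.014, "z": 0.82, "wx": 0, "wy": 0, "wz": 0.001}, {"x": 0.243, "y": -0.014, "z": 0.91, "wx": 0, "wy": 0, "wz": 0.001}, {"x": 0.243, "y": -0.014, "z": 0.945, "wx": 0, "wy": 0, "wz": 0.001}, {"x": 0.243, "y": -0.014, "z": 0.955, "wx": 0, "wy": 0, "wz": 0.001}, {"x": 0.243, "y": -0.014, "z": 0.955, "wx": 0, "wy": 0, "wz": 0.001}]'

```text
t: 28.55
eef_pos: [0.4577, -0.1021, 0.0074]
tool_rot: [-0.001, 0.769, 0.639, 0.001]
contact_force: [-0.2, 0.3, -0.6]
gripper_width: 1.0
```

```bash
python3 g.py .4574 -.1025 .007
```

```text
t 28.55 tcp [ 0.4577 -0.1021  0.0074] F [-0.2  0.3 -0.6] w 1.0
xyz [-0.002 -0.001  0.002] w [ 0.     -0.0006  0.    ]
```

Emit:
jog_arm --plan '[{"x": -0.002, "y": 0, "z": 0, "wx": 0, "wy": 0, "wz": 0}, {"x": -0.002, "y": 0, "z": 0, "wx": 0, "wy": 0, "wz": 0}, {"x": -0.002, "y": 0, "z": 0, "wx": 0, "wy": 0, "wz": 0}, {"x": -0.002, "y": 0, "z": 0, "wx": 0, "wy": 0, "wz": 0}, {"x": -0.002, "y": 0, "z": 0, "wx": 0, "wy": 0, "wz": 0}, {"x": -0.002, "y": 0, "z": 0, "wx": 0, "wy": 0, "wz": 0}, {"x": -0.002, "y": 0, "z": 0, "wx": 0, "wy": 0, "wz": 0}, {"x": -0.002, "y": 0, "z": 0, "wx": 0, "wy": 0, "wz": 0}, {"x": -0.002, "y": 0, "z": 0, "wx": 0, "wy": 0, "wz": 0}, {"x": -0.002, "y": 0, "z": 0, "wx": 0, "wy": 0, "wz": 0}, {"x": -0.002, "y": 0, "z": 0, "wx": 0, "wy": 0, "wz": 0}, {"x": -0.002, "y": 0, "z": 0, "wx": 0, "wy": 0, "wz": 0}]' --hand -1 --grip_force 35

```text
t: 29.55
eef_pos: [0.458, -0.1027, 0.0082]
tool_rot: [-0.0, 0.769, 0.639, 0.001]
contact_force: [-1.1, -0.8, 5.8]
gripper_width: 0.313
```

Emit:
jog_arm --plan '[{"x": 0, "y": 0, "z": -0.08, "wx": 0, "wy": 0, "wz": 0}, {"x": 0, "y": 0, "z": -0.18, "wx": 0, "wy": 0, "wz": 0}, {"x": 0, "y": 0, "z": -0.3, "wx": 0, "wy": 0, "wz": 0}, {"x": 0, "y": 0, "z": -0.44, "wx": 0, "wy": 0, "wz": 0}, {"x": 0, "y": 0, "z": -0.56, "wx": 0, "wy": 0, "wz": 0}, {"x": 0, "y": 0, "z": -0.62, "wx": 0, "wy": 0, "wz": 0}, {"x": 0, "y": 0, "z": -0.62, "wx": 0, "wy": 0, "wz": 0}]'

```text
t: 30.13
eef_pos: [0.4597, -0.1032, 0.135]
tool_rot: [0.002, 0.769, 0.639, 0.002]
contact_force: [-0.1, 0.4, -1.7]
gripper_width: 0.315
```

```bash
python3 g.py .5965 -.147 .13
```

```text
t 30.13 tcp [ 0.4597 -0.1032  0.135 ] F [-0.1  0.4 -1.7] w 0.315
xyz [-0.089  0.713  0.029] w [ 0.0021 -0.0003 -0.0001]
```

Placing TCP z is about .0142.

Emit:
jog_arm --plan '[{"x": 0, "y": 0.05, "z": 0, "wx": 0, "wy": 0, "wz": 0}, {"x": -0.02, "y": 0.14, "z": 0, "wx": 0, "wy": 0, "wz": 0}, {"x": -0.03, "y": 0.26, "z": 0, "wx": 0.001, "wy": 0, "wz": 0}, {"x": -0.05, "y": 0.39, "z": 0, "wx": 0.001, "wy": 0, "wz": 0}, {"x": -0.07, "y": 0.52, "z": 0, "wx": 0.002, "wy": 0, "wz": 0}, {"x": -0.08, "y": 0.63, "z": 0, "wx": 0.002, "wy": 0, "wz": 0}, {"x": -0.09, "y": 0.7, "z": 0, "wx": 0.002, "wy": 0, "wz": 0}, {"x": -0.09, "y": 0.715, "z": 0, "wx": 0.002, "wy": 0, "wz": 0}, {"x": -0.09, "y": 0.715, "z": 0, "wx": 0.002, "wy": 0, "wz": 0}, {"x": -0.09, "y": 0.715, "z": 0, "wx": 0.002, "wy": 0, "wz": 0}, {"x": -0.09, "y": 0.715, "z": 0, "wx": 0.002, "wy": 0, "wz": 0}]'

```text
t: 31.05
eef_pos: [0.5957, -0.1468, 0.1351]
tool_rot: [-0.001, 0.769, 0.639, -0.0]
contact_force: [0.7, 0.2, -0.4]
gripper_width: 0.316
```

```bash
python3 g.py .5966 -.147 .028
```

```text
t 31.05 tcp [ 0.5957 -0.1468  0.1351] F [ 0.7  0.2 -0.4] w 0.316
xyz [-0.001  0.006  0.536] w [-0.0005 -0.0002  0.0001]
```

Emit:
jog_arm --plan '[{"x": -0.001, "y": 0.005, "z": 0.05, "wx": 0, "wy": 0, "wz": 0}, {"x": -0.001, "y": 0.005, "z": 0.14, "wx": 0, "wy": 0, "wz": 0}, {"x": -0.001, "y": 0.005, "z": 0.25, "wx": 0, "wy": 0, "wz": 0}, {"x": -0.001, "y": 0.005, "z": 0.36, "wx": 0, "wy": 0, "wz": 0}, {"x": -0.001, "y": 0.005, "z": 0.45, "wx": 0, "wy": 0, "wz": 0}, {"x": -0.001, "y": 0.005, "z": 0.51, "wx": 0, "wy": 0, "wz": 0}, {"x": -0.001, "y": 0.005, "z": 0.53, "wx": 0, "wy": 0, "wz": 0}, {"x": -0.001, "y": 0.005, "z": 0.53, "wx": 0, "wy": 0, "wz": 0}, {"x": -0.001, "y": 0.005, "z": 0.53, "wx": 0, "wy": 0, "wz": 0}, {"x": -0.001, "y": 0.005, "z": 0.53, "wx": 0, "wy": 0, "wz": 0}]'

```text
t: 31.88
eef_pos: [0.5974, -0.1471, 0.0303]
tool_rot: [-0.0, 0.769, 0.639, 0.0]
contact_force: [-0.5, 0.8, -0.4]
gripper_width: 0.311
```

```bash
python3 g.py .5968 -.147 .0147
```

```text
t 31.88 tcp [ 0.5974 -0.1471  0.0303] F [-0.5  0.8 -0.4] w 0.311
xyz [-0.    -0.003  0.078] w [ 0.0002 -0.0002  0.0001]
```

Emit:
jog_arm --plan '[{"x": 0, "y": -0.003, "z": 0.02, "wx": 0, "wy": 0, "wz": 0}, {"x": 0, "y": -0.003, "z": 0.04, "wx": 0, "wy": 0, "wz": 0}, {"x": 0, "y": -0.003, "z": 0.057, "wx": 0, "wy": 0, "wz": 0}, {"x": 0, "y": -0.003, "z": 0.066, "wx": 0, "wy": 0, "wz": 0}, {"x": 0, "y": -0.003, "z": 0.071, "wx": 0, "wy": 0, "wz": 0}, {"x": 0, "y": -0.003, "z": 0.074, "wx": 0, "wy": 0, "wz": 0}, {"x": 0, "y": -0.003, "z": 0.077, "wx": 0, "wy": 0, "wz": 0}, {"x": 0, "y": -0.003, "z": 0.078, "wx": 0, "wy": 0, "wz": 0}, {"x": 0, "y": -0.003, "z": 0.078, "wx": 0, "wy": 0, "wz": 0}, {"x": 0, "y": -0.003, "z": 0.078, "wx": 0, "wy": 0, "wz": 0}]'

```text
t: 32.72
eef_pos: [0.5969, -0.147, 0.0148]
tool_rot: [0.0, 0.769, 0.639, 0.0]
contact_force: [-0.6, 0.0, -0.8]
gripper_width: 0.315
```

Emit:
jog_arm --plan '[{"x": 0, "y": 0, "z": 0.002, "wx": 0, "wy": 0, "wz": 0}, {"x": 0, "y": 0, "z": 0.004, "wx": 0, "wy": 0, "wz": 0}, {"x": 0, "y": 0, "z": 0.006, "wx": 0, "wy": 0, "wz": 0}, {"x": 0, "y": 0, "z": 0.006, "wx": 0, "wy": 0, "wz": 0}]'

```text
t: 33.05
eef_pos: [0.597, -0.147, 0.0143]
tool_rot: [0.0, 0.769, 0.639, 0.0]
contact_force: [-2.3, -0.5, 5.0]
gripper_width: 0.31
```

Contact. Release, rise, and move back to clear the cameras.

Emit:
jog_arm --plan '[{"x": 0, "y": 0, "z": -0.002, "wx": 0, "wy": 0, "wz": 0}, {"x": 0, "y": 0, "z": -0.002, "wx": 0, "wy": 0, "wz": 0}, {"x": 0, "y": 0, "z": -0.002, "wx": 0, "wy": 0, "wz": 0}, {"x": 0, "y": 0, "z": -0.002, "wx": 0, "wy": 0, "wz": 0}, {"x": 0, "y": 0, "z": -0.002, "wx": 0, "wy": 0, "wz": 0}, {"x": 0, "y": 0, "z": -0.002, "wx": 0, "wy": 0, "wz": 0}, {"x": 0, "y": 0, "z": -0.002, "wx": 0, "wy": 0, "wz": 0}, {"x": 0, "y": 0, "z": -0.002, "wx": 0, "wy": 0, "wz": 0}, {"x": 0, "y": 0, "z": -0.002, "wx": 0, "wy": 0, "wz": 0}, {"x": 0, "y": 0, "z": -0.002, "wx": 0, "wy": 0, "wz": 0}]' --hand 1

```text
t: 33.88
eef_pos: [0.597, -0.147, 0.0146]
tool_rot: [0.0, 0.769, 0.639, 0.0]
contact_force: [0.3, -0.3, 0.1]
gripper_width: 0.998
```

Emit:
jog_arm --plan '[{"x": 0, "y": 0, "z": -0.1, "wx": 0, "wy": 0, "wz": 0}, {"x": 0, "y": 0, "z": -0.25, "wx": 0, "wy": 0, "wz": 0}, {"x": 0, "y": 0, "z": -0.42, "wx": 0, "wy": 0, "wz": 0}, {"x": 0, "y": 0, "z": -0.6, "wx": 0, "wy": 0, "wz": 0}, {"x": 0, "y": 0, "z": -0.77, "wx": 0, "wy": 0, "wz": 0}, {"x": 0, "y": 0, "z": -0.9, "wx": 0, "wy": 0, "wz": 0}, {"x": 0, "y": 0, "z": -0.92, "wx": 0, "wy": 0, "wz": 0}]'

```text
t: 34.47
eef_pos: [0.5998, -0.1472, 0.2045]
tool_rot: [0.004, 0.769, 0.639, 0.003]
contact_force: [1.2, 0.6, -0.3]
gripper_width: 1.001
```

Emit:
jog_arm --plan '[{"x": -0.17, "y": 0, "z": 0, "wx": 0, "wy": 0, "wz": 0}, {"x": -0.34, "y": -0.05, "z": 0, "wx": 0, "wy": 0, "wz": 0}, {"x": -0.5, "y": -0.1, "z": 0, "wx": 0, "wy": 0, "wz": 0}, {"x": -0.67, "y": -0.2, "z": 0, "wx": 0, "wy": 0, "wz": 0}, {"x": -0.83, "y": -0.3, "z": 0, "wx": 0, "wy": 0, "wz": 0}, {"x": -0.95, "y": -0.4, "z": 0, "wx": 0, "wy": 0, "wz": 0}, {"x": -0.98, "y": -0.4, "z": 0, "wx": 0, "wy": 0, "wz": 0}, {"x": -0.98, "y": -0.4, "z": 0, "wx": 0, "wy": 0, "wz": 0}, {"x": -0.98, "y": -0.4, "z": 0, "wx": 0, "wy": 0, "wz": 0}]'

```text
t: 35.22
eef_pos: [0.4855, -0.3247, 0.2035]
tool_rot: [0.004, 0.769, 0.639, 0.003]
contact_force: [-0.4, 0.5, 0.2]
gripper_width: 1.005
```

Run:
```python
from m import *
T=snap('top','tf.png')[:,:,::-1];S=snap('side','sf.png')[:,:,::-1]
A=[(.6407,.0889,.094),(.626,.0102,.080),(.6112,-.0684,.066),(.5965,-.147,.052)]
for X in A:
  for n,im in (('top',T),('side',S)):
    c=proj(n,[X])[0]
    try:
      uv,a=blob(im,c,6,lambda s:s.max(2)<110);print(n,X,uv.round(1),a,(ray(n,uv,X[2])-X).round(4))
    except Exception: print(n,X,'none')
a=cv2.resize(T[120:220,180:420],(720,300));b=cv2.resize(S[140:270,150:390],(554,300))
cv2.imwrite('pics/f.png',cv2.vconcat([a,cv2.copyMakeBorder(b,0,0,0,166,0)]))
o=monitor.get_obs();print(o['t'],o['eef_pos'],o['contact_force'])
```

```text
top (0.6407, 0.0889, 0.094) [238.3 150.5] 76 [ 0.002   0.0012 -0.    ]
side (0.6407, 0.0889, 0.094) [215.4 192.7] 25 [ 0.0016 -0.0002 -0.    ]
top (0.626, 0.0102, 0.08) [282.7 160.6] 59 [ 0.0022 -0.0005 -0.    ]
side (0.626, 0.0102, 0.08) [255.7 186.8] 13 [ 0.0001 -0.0005  0.    ]
top (0.6112, -0.0684, 0.066) [324.3 170.6] 41 [ 0.0019 -0.0004 -0.    ]
side (0.6112, -0.0684, 0.066) [291.7 180.9] 9 [ 0.0005 -0.002   0.    ]
top (0.5965, -0.147, 0.052) [363.7 179.8] 30 [0.002  0.0005 0.    ]
side (0.5965, -0.147, 0.052) [323.  175.7] 7 [ 0.0021 -0.0015 -0.    ]
35.3167 [ 0.48651027 -0.32326168  0.20358268] [-0.05338587  0.38738907 -0.54672707]
```

View pics/f.png

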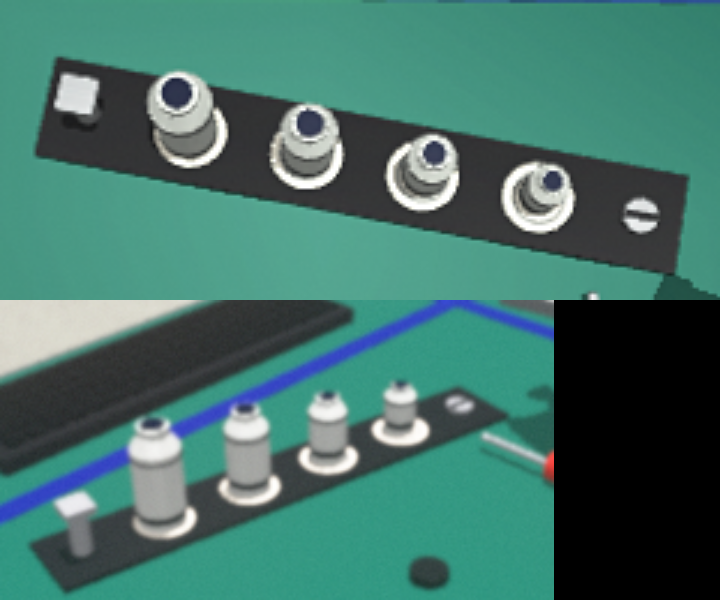

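All four stand upright in the right order, from the longest by the post to the shortest by the screw head. Each is within about 2 mm of its mark. Handing in.

```bash
python3 -c "
from h import *
print(bot.hand_in())"
```

```text
the job is handed in; nothing more can be done
None
```

The job is handed in: all four objectives stand upright on the rail in order. The 88 mm one is next to the post, then the 74, the 60, and the 46 mm one at the screw-head end.

- **Placing:** each lens was lowered slowly until it touched (5 to 7.5 N), then released at rest. None was dropped or tipped. The whole job took about 35 s of the 112 s.
- **Last checks:** the top and side cameras both put each lens within about 2.5 mm of its mark centre. The gripper was clear, with no contact.
- **Disagreements:**
  - The two cameras differ from each other by about 2 mm in x, which is within the calibration accuracy.
  - The network's one sighting of a mark from the wrist camera was several millimetres off because the arm was still settling. A repeat found nothing, so I used the mark positions fitted from the top and side cameras.

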